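# Lay the mop brush to dry on the sloped brush rest

## Robot

A 6-joint arm with a two-finger parallel gripper is mounted at the origin on a cart in front of the work surface, level with it; the furniture and walls round the work are solid. World frame = base frame: x ahead of the robot, y to its left, z up, the work surface at z = 0. Lengths are in m, angles in rad, forces in N, time in s.
With the tool pointing down it reaches from about 0.375 to 0.9 m from the base axis. Payload 3.1 kg.
Tool frame: the origin (TCP) lies midway between the tips of the shut fingers; the grasp point (between the pads) lies 19 mm behind it (manip.hold_point_z is the distance from the TCP to the grasp point, in m); x points along the fingers, y is the direction in which the jaws open and shut, and the axes are right-handed (so a half turn about x gives the same grasp; the last joint's range is limited). The gripper opens to 85 mm and grips with 20 to 120 N. Pads are 22 mm wide; open, the fingers measure 114 mm over their backs; the gripper's body (76 mm by 85 mm) begins 54 mm behind the grasp point. The pads swing forward as they close: fully open they stand 13 mm farther back than shut.
Start: joints at [-1.415, 0.527, 1.433, -0, 1.181, -0.178], TCP at [0.205, -0.59, 0.231] pointing down, gripper open.
Joint ranges: [-3.08, 3.08], [-0.75, 2.2], [0.22, 2.44], [-1.43, 4.57], [0, 2.65], [-2.85, 2.85]. Speed limits (rad/s): [2.79, 2.79, 3.14, 3.14, 3.14, 3.14].

## Interface

Orientations are given as a unit quaternion [x, y, z, w].
In Python, from station import manip, snapshot gives the robot as it stands.
- The arm moves only by the shell command python3 -m crank 'ROWS' [FORCE]. ROWS is JSON, a list of rows, each a list of 5 numbers: the finger opening in m, from 0 to 0.0854, then the shift along the tool's x, y, z in m, then the turn about the tool's x in rad. In form: [[grip, tx, ty, tz, yaw], ...]. A call has 1 to 5 rows; each row shifts and turns the commanded pose from where the row before left it, along the tool's axes as they then stand; what a row does not reach is not made up. A row lasts 1/10 s, in which the tool goes at most 50 mm and 8.59 degrees, less where a joint would pass 70% of its speed; a pose out of reach is approached as far as the arm can. A call is refused whole if a number of a shift passes 0.05 or a number of a turn 0.15, either way. A call with a gripper value outside its range is refused whole. The fingers move at their own pace and stop on an object; FORCE is the grip in N (left out, the last holds). Time passes only in rows, so rows that do not move let the fingers close. It gives the time, the measured TCP pose, the force and the opening at its end, in the units of the state.
- manip.sense(): the state, without advancing time (a new reading comes with each control period).
- snapshot(name): name is "side" or "top"; returns a dict with "image" (384x512x3 uint8, blue, green, red), "range_z" (384x512 float32, m along the optical axis (not along the pixel's ray), 0 where there is no reading), "vertical_fov" (degrees; the focal length in pixels is half the picture's height over the tangent of half this angle, whatever the lens; pixels are square), "cx", "cy" (the principal point, pixels), "distortion" ([k1, k2, p1, p2, k3] as OpenCV has them; the pictures are not rectified), "extrinsics" (4x4, takes a point from world to camera coordinates). Camera axes: x right, y up, looking along -z (the intrinsics and any distortion apply to the point x, -y, -z); pixel columns grow to the right and rows downward; lengths in m; the calibration is good to about 2 mm. A picture is of the moment at which its call begins.
- manip.sign_off(): hands the job in, once; it reports no verdict.
The state is a dict: "t": time; "q": joint angles; "qd": joint speeds; "tau": joint torques, N m; "tcp_pos": TCP position; "tool_rot": TCP orientation; "force": force on the tool from outside, world axes, zero at the start; "ft_torque": the same for the moment, N m; "finger_gap": opening from 0.0 (shut) to 1.0 (fully open).
Only numpy, scipy, OpenCV 4.12 (cv2) and the standard library are available. Lean on these libraries where they do the work, as an engineer would, in place of code of your own. Each camera call takes 0.05 s, during which the arm holds its last target.

## Task

Lay the thick mop brush from the bench top to dry in the empty middle pair of notches of the sloping wooden brush rest, one notch in each board, with its hair hanging out over the lower front board and its handle on the higher back board, so that water drains off the hair. Set it down gently rather than dropping it, and leave it about centred on the two boards. Do not disturb the two thin brushes already on the rest, or knock about the ink pot, the small jar and the eraser near them.

Things in the scene. Friction and masses are not known exactly. Their poses are not given: they have to be found in the camera images.
- mop_brush: Thickest round brush, loose, 30 g, 215 mm long: brown hair, metal ferrule, light wood handle. Starts on the bench, hair roughly towards the robot. Origin midway along it, 9.5 mm below its centre line at the start. y axis: hair to handle. Hair (19 mm thick) y = -108 to -66 mm, ferrule (16) to -45, handle (at most 13, tapering) to +108. Centre of mass y = -17. It may roll: trust only its y axis.
- mop_hair_end (a point): Point on the centre line of the mop brush, 3 mm inside the tip of its hair (brush y = -105 mm).
- mop_neck (a point): Point on the centre line of the mop brush, in the middle of its ferrule (brush y = -55 mm).
- mop_handle (a point): Point on the centre line of the mop brush, on its handle (brush y = +60 mm). From mop_neck to mop_handle is 115 mm.
- brush_rest: Fixed rest of plain light wood, base 150 x 206 mm, its top 10 mm up. Origin under its centre at bench height; x from the low front to the high back board, z up. The boards (10 mm thick, 206 wide along y) stand at x = -58 and +58 mm. Each has V notches at y = -70, 0, +70: 20 mm deep, 36 wide at the mouth, 8 at the floor. Floors 50 mm (low) and 74 mm (high) above the bench. Middle pair empty.
- low_notch (a point): Centre of the floor of the middle notch of the low front board, 50 mm above the bench.
- high_notch (a point): Centre of the floor of the middle notch of the high back board, 74 mm above the bench.
- liner_brush: Thin dark brush, 165 mm long and 6 mm thick, loose, lying in the notches at y = +70 mm of the rest. Origin midway along it, y axis from hair to handle. To be left alone.
- detail_brush: Thin dark brush, 165 mm long and 6 mm thick, loose, lying in the notches at y = -70 mm of the rest. Origin midway along it, y axis from hair to handle. To be left alone.
- ink_pot: Round glass pot 52 mm wide, 40 mm high, standing on the bench in front of the rest; origin under its centre. To be left alone.
- small_jar: Small round glass jar with a yellow lid, 36 mm wide, 48 mm high, standing on the bench behind, left of the rest; origin under its centre. To be left alone.
- eraser: Small blue and white eraser block, 38 x 18 mm, 11 mm high, lying near the left end of the bench; origin under its centre. To be left alone.

How it is judged:
By the outcome, as a careful person would: the job done as asked, in the order asked, and still so for the second after the job is handed in, with the robot touching nothing.
It also fails if it takes over 35 s, if anything falls off the work surface, if the arm or the gripper's body presses on something with over 40 N, if the wrist force passes 120 N, or if a joint passes its speed limit or range.

## Working session

There is one attempt and no reset: what is moved stays moved. The work goes in short steps, Python scripts to look and compute and a shell command to move; the robot and the scene stay as the last step left them, time stands still between calls to the robot, and variables do not carry over. Pictures are saved under pics/ and viewed, and the job is handed in when it is done.

```bash
ls; mkdir -p pics
cat > h.py <<'E'
import numpy as np, cv2
from station import manip, snapshot
def K(s):
    f=s["image"].shape[0]/2/np.tan(np.radians(s["vertical_fov"])/2)
    return np.array([[f,0,s["cx"]],[0,f,s["cy"]],[0,0,1.]])
def ray(s,px):
    u=cv2.undistortPoints(np.array([[px]],float),K(s),np.array(s["distortion"],float))[0,0]
    E=np.array(s["extrinsics"]);R,t=E[:3,:3],E[:3,3]
    return -R.T@t, R.T@np.array([u[0],-u[1],-1.])
def onz(s,px,z):
    o,d=ray(s,px); return o+d*(z-o[2])/d[2]
def dep(s,px):
    o,d=ray(s,px); return o+d*s["range_z"][int(round(px[1])),int(round(px[0]))]
def proj(s,p):
    E=np.array(s["extrinsics"]);c=E[:3,:3]@np.array(p,float)+E[:3,3]
    return cv2.projectPoints(np.array([[c[0],-c[1],-c[2]]]),np.zeros(3),np.zeros(3),K(s),np.array(s["distortion"],float))[0].ravel()
E
python3 - <<'E'
from h import *
for n in("top","side"):
    s=snapshot(n); cv2.imwrite(f"pics/{n}0.png",s["image"]); np.savez(f"{n}0.npz",**s)
    E=np.array(s["extrinsics"]);print(n,-E[:3,:3].T@E[:3,3],s["vertical_fov"],s["distortion"])
print(manip.sense(), manip.hold_point_z)
E
```

```text
pics
top [ 0.46119589 -0.15974138  0.92577999] 52.66888519760555 [-0.09318434  0.          0.          0.          0.        ]
side [0.43093235 0.59591969 0.4890871 ] 46.32739040004773 [0.02802991 0.         0.         0.         0.        ]
{'t': 0.1, 'q': array([-1.41452075e+00,  5.28358798e-01,  1.43378335e+00, -3.49474871e-06,
        1.18138639e+00, -1.78508184e-01]), 'qd': array([ 0.00176529, -0.00195195, -0.00335153, -0.00044477, -0.00092203,
        0.00056104]), 'tau': array([ 1.15813987e-04, -4.43302274e+01, -1.78585911e+01, -2.41404323e-04,
        3.88309956e-03, -1.62742123e-05]), 'tcp_pos': array([ 0.20527345, -0.58964759,  0.2304374 ]), 'tool_rot': array([ 0.69722937,  0.11849676, -0.69721644,  0.11712795]), 'force': array([-0.7907876 ,  0.68112416, -0.17775511]), 'ft_torque': array([0.00879742, 0.01518408, 0.05404543]), 'finger_gap': 1.0053610700863855} 0.0187
```

View pics/top0.png

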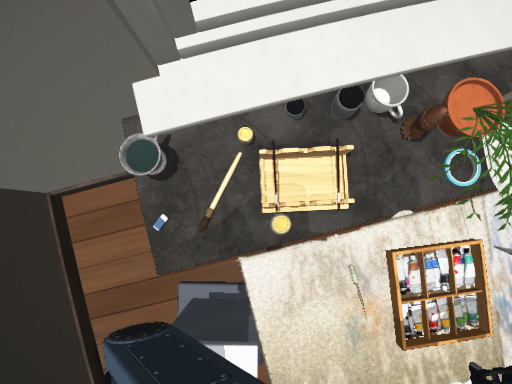

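View pics/side0.png

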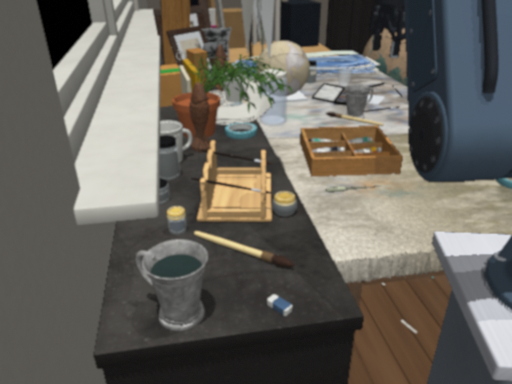

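The top view shows the mop brush at (203,228)–(240,153), hair at the lower end. The rest spans (260–353, 147–212), and the eraser is at (160,222), pot at (281,225) and jar at (245,134). I'll measure them next.

Run:
```python
from h import *
s=dict(np.load("top0.npz")); im=s["image"]
c=im[120:250,130:370]; cv2.imwrite("pics/topz.png",cv2.resize(c,None,fx=3.3,fy=3.3,interpolation=cv2.INTER_CUBIC))
hsv=cv2.cvtColor(im,cv2.COLOR_BGR2HSV)
m=((hsv[...,1]>70)&(hsv[...,2]>50)&((hsv[...,0]<30))).astype(np.uint8)
n,l,st,ce=cv2.connectedComponentsWithStats(m)
for i in range(1,n):
    if st[i,4]>40 and st[i,0]>140 and st[i,0]<360 and 110<st[i,1]<250:
        print(i,st[i],ce[i], onz(s,ce[i],0.0095).round(4), dep(s,ce[i]).round(4))
for p in [(203,228),(240,154),(212,209)]: print(p,onz(s,p,.0095).round(4),dep(s,p).round(4))
for p in [(281,225),(245,134),(160,222)]: print(p,dep(s,p).round(4))
```

```text
8 [237 126  17  16 188] [244.90425532 133.80851064] [ 0.6521 -0.123   0.0095] [ 0.6448 -0.1244  0.0447]
15 [ 259  144   96   69 4851] [303.94557823 179.3164296 ] [ 0.5446 -0.2647  0.0095] [ 0.5447 -0.2648  0.0089]
22 [199 152  43  80 298] [216.22483221 198.68120805] [ 0.496  -0.0574  0.0095] [ 0.4959 -0.0578  0.0127]
43 [272 215  19  19 286] [280.93706294 223.7027972 ] [ 0.439  -0.2111  0.0095] [ 0.4397 -0.2095  0.0391]
44 [279 215 114  33 468] [335.48504274 231.89529915] [ 0.4211 -0.3402  0.0095] [ 0.3857 -0.4997 -0.8   ]
(203, 228) [ 0.4263 -0.0273  0.0095] [ 0.4265 -0.0282  0.0156]
(240, 154) [ 0.6033 -0.1121  0.0095] [ 0.6034 -0.1121  0.0088]
(212, 209) [ 0.4715 -0.0478  0.0095] [ 0.4714 -0.0482  0.0125]
(281, 225) [ 0.4367 -0.2098  0.0365]
(245, 134) [ 0.6444 -0.1247  0.0447]
(160, 222) [0.4388 0.0763 0.0072]
```

View pics/topz.png

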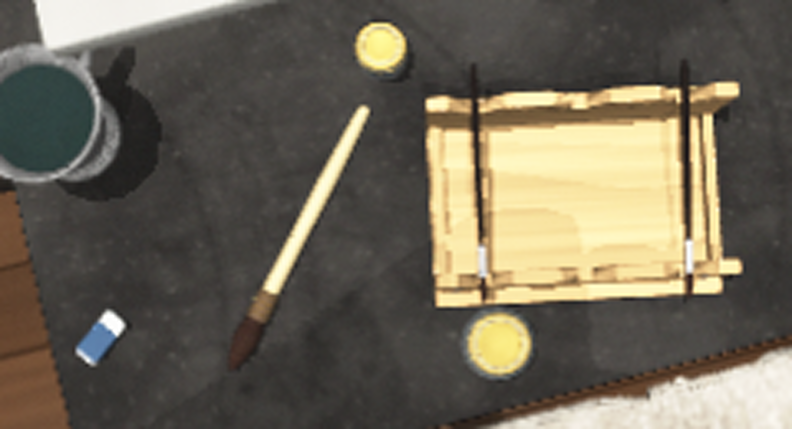

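The enlarged view shows the hair tip at about (201.5,231) and the handle tip at about (240,153). The low board is at rows 201–212 and the high board at rows 145–160, and the middle notches are free. I'll get the rest's pose from depth.

Run:
```python
from h import *
s=dict(np.load("top0.npz")); im=s["image"]
def cloud(s):
    h,w=s["range_z"].shape; v,u=np.mgrid[:h,:w]
    p=cv2.undistortPoints(np.stack([u,v],-1).reshape(-1,1,2).astype(float),K(s),np.array(s["distortion"],float)).reshape(h,w,2)
    z=s["range_z"]; c=np.stack([p[...,0]*z,-p[...,1]*z,-z],-1)
    E=np.array(s["extrinsics"]); return (c-E[:3,3])@E[:3,:3]
P=cloud(s); Z=P[...,2]
box=np.zeros(Z.shape,bool); box[140:218,255:358]=1
for n,a,b in(("low",.062,.075),("high",.087,.100)):
    m=box&(Z>a)&(Z<b)
    if n=="low": m[:190]=0
    q=P[m]; print(n,len(q),np.median(Z[m]));
    r=cv2.minAreaRect(q[:,:2].astype(np.float32)); print(r, cv2.boxPoints(r).round(4).tolist())
# brush from top
for p in [(201.5,231.2),(240.3,152.7)]: print(onz(s,p,.0095).round(4))
hsv=cv2.cvtColor(im,cv2.COLOR_BGR2HSV)
# heights nearby for obstacles
print("bench z",np.median(Z[215:225,235:255]))
from scipy import ndimage as nd
for nme,z0,lo,hi in (("board tops",0,.06,.11),):
    m=(box&(Z>lo)).astype(np.uint8)*255
    cv2.imwrite("pics/m.png",cv2.resize(m[135:220,250:362],None,fx=6,fy=6,interpolation=0))
# mop brush depth pixels
m=np.zeros(Z.shape,bool); m[148:236,196:246]=1
m&=(hsv[...,1]>60)&(Z>-.01)&(Z<.04)
q=P[m][:,:2]; c=q.mean(0); w,V=np.linalg.eigh(np.cov((q-c).T)); d=V[:,1]; d*=np.sign(d[0]); t=(q-c)@d
print("brush c",c,"dir",d,"len",t.min(),t.max(),len(q), "ends",c+d*t.min(),c+d*t.max(), Z[m].max())
```

```text
low 251 0.0684360215767184
((0.5012195110321045, -0.26695510745048523), (0.03709040954709053, 0.20495514571666718), 3.75146222114563) [[0.47600001096725464, -0.16590000689029694], [0.4893999993801117, -0.37040001153945923], [0.5264000296592712, -0.36800000071525574], [0.5130000114440918, -0.16349999606609344]]
high 263 0.09242771115194053
((0.6036933660507202, -0.26081544160842896), (0.010626072995364666, 0.20319315791130066), 3.852527618408203) [[0.5916000008583069, -0.1597999930381775], [0.6051999926567078, -0.36250001192092896], [0.6158000230789185, -0.3617999851703644], [0.6021999716758728, -0.1590999960899353]]
[ 0.4187 -0.0239  0.0095]
[ 0.6064 -0.1128  0.0095]
bench z -0.0005353876030874071
brush c [ 0.49720737 -0.0580604 ] dir [ 0.89973449 -0.43643767] len -0.08742923652016565 0.12469533277519022 363 ends [ 0.41854427 -0.01990299] [ 0.60940006 -0.11248214] 0.0201460723564641
```

View pics/m.png

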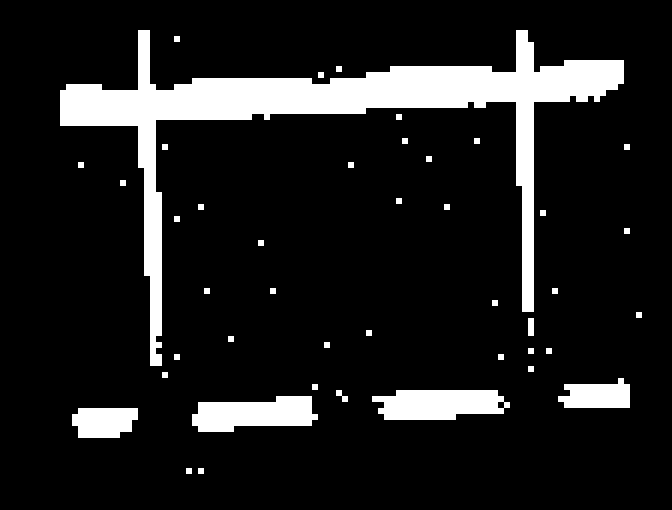

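The low board's centre comes out at about (0.488,-0.2685) and the high board's at (0.604,-0.261). Their yaw is +3.8° and their heights match what was given. Now I'll refine the brush axis and work out the tool axes.

```bash
cat >> h.py <<'E'
from scipy.spatial.transform import Rotation as Ro
def tool():
    s=manip.sense(); return s,np.array(s["tcp_pos"]),Ro.from_quat(s["tool_rot"]).as_matrix()
def to(target,jaw_deg=None):
    s,p,R=tool(); d=R.T@(np.array(target)-p)
    a=np.degrees(np.arctan2(R[1,1],R[0,1]))
    print("t",round(s["t"],2),"tcp",p.round(4),"axis x",R[:,0].round(3),"jaw deg",a.round(2),"gap",round(float(s["finger_gap"]),3),"F",s["force"].round(2))
    print("shift in tool axes",d.round(4))
    if jaw_deg is not None:
        e=(jaw_deg-a+90)%180-90; print("turn about world z deg",e.round(2)," yaw rad",np.radians(e*np.sign(R[2,0])).round(4))
E
python3 - <<'E'
from h import *
t=dict(np.load("top0.npz")); sd=dict(np.load("side0.npz"))
hsv=cv2.cvtColor(t["image"],cv2.COLOR_BGR2HSV)
m=np.zeros(hsv.shape[:2],bool); m[148:212,205:246]=1
m&=(hsv[...,1]>60)&(hsv[...,2]>120)
v,u=np.nonzero(m); q=np.array([onz(t,(a,b),.008)[:2] for a,b in zip(u,v)],np.float32)
l=cv2.fitLine(q,cv2.DIST_HUBER,0,.01,.01).ravel();l*=np.sign(l[0]) if 0 else 1
print("handle line",l,np.degrees(np.arctan2(l[1],l[0])),len(q)); d=l[:2]*np.sign(l[0]);tt=(q-l[2:])@d
print("handle ends",l[2:]+d*tt.min(),l[2:]+d*tt.max(),np.ptp(tt))
hs=cv2.cvtColor(sd["image"],cv2.COLOR_BGR2HSV)
cv2.imwrite("pics/sidez.png",cv2.resize(sd["image"][215:290,180:320],None,fx=5.5,fy=5.5,interpolation=2))
for p in [(0.418,-.0215,.0095),(.4715,-.0478,.009),(.608,-.1125,.004),(.491,-.0565,.009)]: print(p,"->side",proj(sd,p).round(1),"top",proj(t,p).round(1))
for p in [(.488,-.2685,.07),(.6037,-.2608,.094)]: print(p,"->side",proj(sd,p).round(1),"top",proj(t,p).round(1))
to([.491,-.0565,.15],64.4)
E
```

```text
handle line [ 0.8809584  -0.4731938   0.5130829  -0.06499084] -28.241812 174
handle ends [ 0.46586937 -0.03963077] [ 0.6075705  -0.11574347] 0.1608489
(0.418, -0.0215, 0.0095) ->side [294.1 263.5] top [200.5 231.5]
(0.4715, -0.0478, 0.009) ->side [264.  253.2] top [212. 209.]
(0.608, -0.1125, 0.004) ->side [195.6 232.2] top [240.3 152.4]
(0.491, -0.0565, 0.009) ->side [253.5 249.8] top [215.8 200.8]
(0.488, -0.2685, 0.07) ->side [263.  167.9] top [308.6 202.5]
(0.6037, -0.2608, 0.094) ->side [208.2 157.7] top [306.7 148.6]
t 0.1 tcp [ 0.2053 -0.5896  0.2304] axis x [-0.     0.002 -1.   ] jaw deg -70.82 gap 1.005 F [-0.79  0.68 -0.18]
shift in tool axes [ 0.0814 -0.4095 -0.445 ]
turn about world z deg -44.78  yaw rad 0.7816
```

View pics/sidez.png

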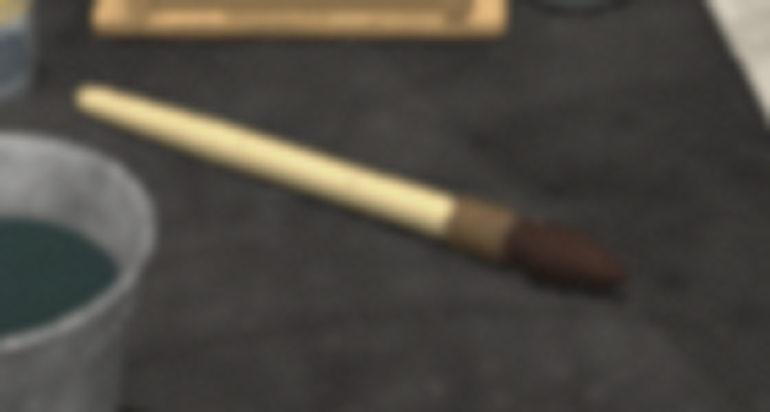

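The side view agrees with the prediction to within about 2 mm: hair tip (293.6,265), handle tip (194,232.5). Moving over the brush.

```bash
python3 -m crank '[[0.085,0,-0.02,-0.022,0],[0.085,0,-0.03,-0.032,0],[0.085,0,-0.03,-0.032,0],[0.085,0,-0.03,-0.032,0],[0.085,0,-0.03,-0.032,0]]' 30
python3 -m crank '[[0.085,0,-0.03,-0.032,0],[0.085,0,-0.03,-0.032,0],[0.085,0,-0.03,-0.032,0],[0.085,0,-0.03,-0.032,0],[0.085,0,-0.03,-0.032,0]]'
python3 -m crank '[[0.085,0,-0.03,-0.032,0],[0.085,0,-0.03,-0.032,0],[0.085,0,-0.02,-0.02,0],[0.085,0,0,0,0.14],[0.085,0,0,0,0.14]]'
python3 -m crank '[[0.06,0,0,0,0.14],[0.05,0,0,0,0.14],[0.05,0,0,0,0.14],[0.05,0,0,0,0.08],[0.05,0,0,0,0]]'
python3 -c "
from h import *
to([.491,-.0565,.15],64.4)"
```

```text
t: 0.6
tcp_pos: [0.3014, -0.4069, 0.231]
tool_rot: [-0.697, -0.118, 0.697, -0.117]
force: [0.5, 0.9, -0.3]
finger_gap: 0.994
t: 1.1
tcp_pos: [0.4032, -0.2128, 0.2312]
tool_rot: [-0.697, -0.118, 0.697, -0.118]
force: [0.4, -0.1, 0.0]
finger_gap: 0.996
t: 1.6
tcp_pos: [0.456, -0.1099, 0.2311]
tool_rot: [-0.707, -0.018, 0.707, -0.018]
force: [0.1, -0.4, -1.4]
finger_gap: 0.998
t: 2.1
tcp_pos: [0.4557, -0.1112, 0.2311]
tool_rot: [-0.689, 0.156, 0.69, 0.156]
force: [-0.3, -1.0, 1.0]
finger_gap: 0.588
t 2.1 tcp [ 0.4557 -0.1112  0.2311] axis x [-0.001  0.    -1.   ] jaw deg -115.49 gap 0.588 F [-0.26 -0.99  0.96]
shift in tool axes [ 0.0811 -0.0646 -0.0084]
turn about world z deg -0.11  yaw rad 0.0019
```

```bash
python3 -m crank '[[0.05,0.02,-0.032,-0.004,0],[0.05,0.03,-0.0326,-0.0044,0],[0.05,0.05,0,0,0],[0.05,0.05,0,0,0],[0.05,0.03,0,0,0]]'
python3 -m crank '[[0.05,0,0,0,0],[0.05,0,0,0,0]]'
python3 - <<'E'
from h import *
to([.491,-.0565,.002],64.4)
for n in("top","side"):
    s=snapshot(n); i=s["image"]; c=i[120:250,130:330] if n=="top" else i[150:320,150:350]
    cv2.imwrite(f"pics/{n}1.png",cv2.resize(c,None,fx=3.5,fy=3.5,interpolation=2))
E
```

```text
t: 2.6
tcp_pos: [0.4898, -0.0557, 0.0483]
tool_rot: [-0.688, 0.155, 0.691, 0.155]
force: [0.6, 0.1, -0.7]
finger_gap: 0.588
t: 2.8
tcp_pos: [0.4913, -0.0567, 0.0513]
tool_rot: [-0.689, 0.156, 0.69, 0.156]
force: [1.5, 0.4, -0.4]
finger_gap: 0.585
t 2.8 tcp [ 0.4913 -0.0567  0.0513] axis x [-0.001  0.    -1.   ] jaw deg -115.45 gap 0.585 F [ 1.48  0.4  -0.39]
shift in tool axes [ 0.0493 -0.      0.0003]
turn about world z deg -0.15  yaw rad 0.0026
```

View pics/side1.png

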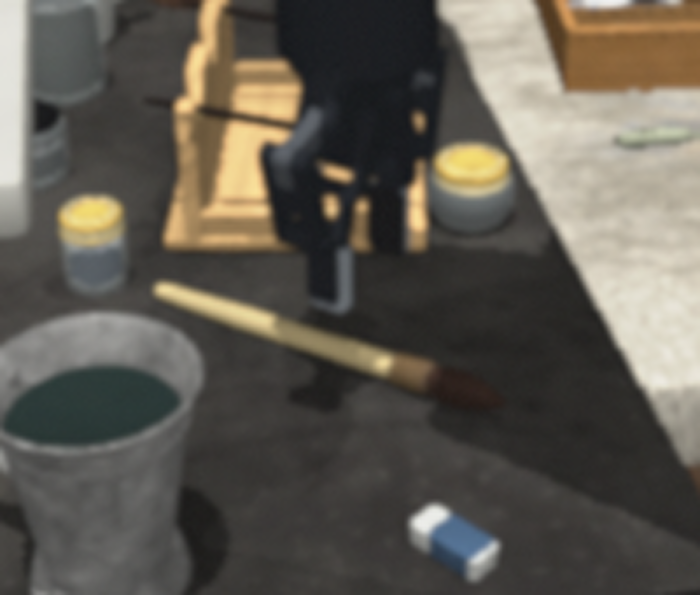

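View pics/top1.png

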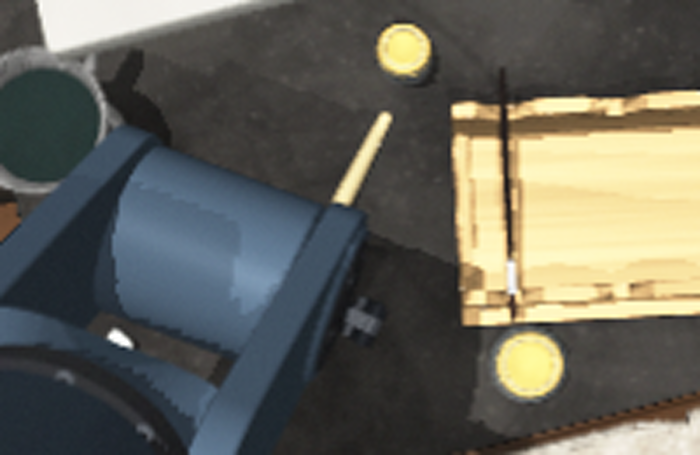

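The side view shows the gripper straddling the handle around (330,330) in the crop. Everything else is where it was. Descending and closing.

```bash
python3 -m crank '[[0.05,0.025,0,0,0],[0.05,0.015,0,0,0],[0.05,0.006,0,0,0],[0.05,0.003,0,0,0],[0.05,0,0,0,0]]' 25
python3 -m crank '[[0.03,0,0,0,0],[0.02,0,0,0,0],[0.005,0,0,0,0],[0.005,0,0,0,0],[0.005,0,0,0,0]]' 25
python3 -m crank '[[0.005,0,0,0,0],[0.005,0,0,0,0]]' 25
```

```text
t: 3.4
tcp_pos: [0.492, -0.0569, 0.0032]
tool_rot: [0.69, -0.156, -0.689, -0.156]
force: [-0.3, -0.2, 0.5]
finger_gap: 0.586
t: 3.9
tcp_pos: [0.4917, -0.0568, 0.0028]
tool_rot: [0.69, -0.156, -0.689, -0.156]
force: [0.2, 1.1, 5.0]
finger_gap: 0.13
t: 4.1
tcp_pos: [0.4917, -0.0568, 0.0028]
tool_rot: [0.69, -0.156, -0.689, -0.156]
force: [-0.5, -0.8, 5.9]
finger_gap: 0.131
```

```bash
python3 -m crank '[[0.005,-0.01,0,0,0],[0.005,-0.03,0,0,0],[0.005,-0.04,0,0,0],[0.005,-0.04,0,0,0],[0.005,-0.03,0,0,0]]' 25
python3 -m crank '[[0.005,0,0,0,0],[0.005,0,0,0,0]]'
python3 - <<'E'
from h import *
for n in("top","side"):
    s=snapshot(n); np.savez(f"{n}2.npz",**s); i=s["image"]; c=i[80:250,130:330] if n=="top" else i[100:320,150:350]
    cv2.imwrite(f"pics/{n}2.png",cv2.resize(c,None,fx=2.7,fy=2.7,interpolation=2))
to([.5195,-.2665,.13],93.8)
E
```

```text
t: 4.6
tcp_pos: [0.4914, -0.0567, 0.1548]
tool_rot: [0.69, -0.156, -0.689, -0.156]
force: [1.2, 0.0, -0.1]
finger_gap: 0.13
t: 4.8
tcp_pos: [0.4913, -0.0566, 0.1531]
tool_rot: [0.69, -0.156, -0.689, -0.156]
force: [0.0, 0.3, -1.2]
finger_gap: 0.128
t 4.9 tcp [ 0.4902 -0.0563  0.1514] axis x [-0.002  0.001 -1.   ] jaw deg -115.51 gap 0.129 F [ 0.29 -0.61 -1.42]
shift in tool axes [ 0.0212  0.1771 -0.117 ]
turn about world z deg 29.31  yaw rad -0.5115
```

View pics/side2.png

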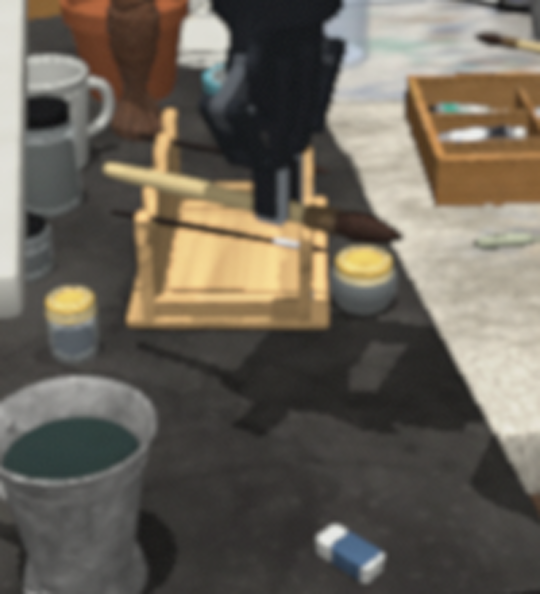

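View pics/top2.png

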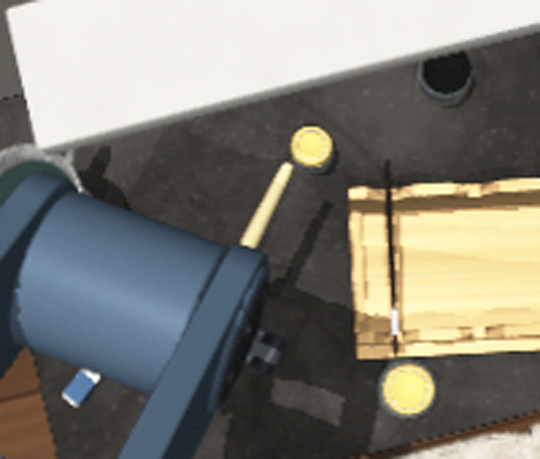

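The brush is held. In the side view its hair tip is at about (298,188) and its handle tip at (189,162); the top view puts the handle tip at (237.4,141). I'll triangulate from these to find its tilt and the grasp offset.

```bash
cat >> h.py <<'E'
def tri(s1,p1,s2,p2):
    o1,d1=ray(s1,p1);o2,d2=ray(s2,p2)
    A=np.stack([d1,-d2],1); k=np.linalg.lstsq(A,o2-o1,rcond=None)[0]
    a,b=o1+k[0]*d1,o2+k[1]*d2; return (a+b)/2,np.linalg.norm(a-b)
def vert(s,px,p0,ang):  # ray onto vertical plane through p0 along heading ang (rad)
    o,d=ray(s,px); n=np.array([-np.sin(ang),np.cos(ang),0]); return o+d*(n@(np.array(p0)-o))/(n@d)
E
python3 - <<'E'
from h import *
t=dict(np.load("top2.npz")); s=dict(np.load("side2.npz"))
H,g=tri(s,(188.9,162.2),t,(237.4,141.1)); p=np.array([.4905,-.0564,.152])
print("handle tip",H.round(4),g,"rel",(H-p).round(4),np.degrees(np.arctan2(*(H-p)[[1,0]])))
for n,px in (("hair",(298.1,187.8)),("handle",(188.9,162.2)),("fer/hair",(337/2.7+150,220/2.7+100)),("handle/fer",(304/2.7+150,217/2.7+100))):
    q=vert(s,px,p,np.radians(-25.5)); print(n,q.round(4),"along",np.hypot(*(q-p)[:2])*np.sign(q[0]-p[0]),"dz tcp",(q-p)[2])
E
```

```text
handle tip [ 0.6082 -0.1137  0.152 ] 0.0017244000247144476 rel [ 0.1177 -0.0573  0.    ] -25.94752845489304
hair [ 0.417  -0.0213  0.1573] along -0.08145466303346542 dz tcp 0.005268845493879654
handle [ 0.6089 -0.1129  0.1525] along 0.13117528282281568 dz tcp 0.0004912730691233047
fer/hair [ 0.4539 -0.039   0.1579] along -0.04051360736262739 dz tcp 0.0058998926830554355
handle/fer [ 0.4741 -0.0486  0.1542] along -0.018174106599797245 dz tcp 0.00223271143744172
```

Run:
```python
from h import *
t=dict(np.load("top0.npz"))
for p in [(300,105),(300,95),(250,115),(220,120),(350,95)]: print(p,dep(t,p).round(3))
to([.5205,-.2664,.13],93.8)
```

```text
(300, 105) [ 0.714 -0.251  0.044]
(300, 95) [ 0.696 -0.237  0.178]
(250, 115) [ 0.7   -0.134  0.001]
(220, 120) [ 0.688 -0.062  0.   ]
(350, 95) [ 0.725 -0.356  0.094]
t 4.9 tcp [ 0.4902 -0.0563  0.1514] axis x [-0.002  0.001 -1.   ] jaw deg -115.51 gap 0.129 F [ 0.29 -0.61 -1.42]
shift in tool axes [ 0.0212  0.1766 -0.1178]
turn about world z deg 29.31  yaw rad -0.5115
```

```bash
python3 -m crank '[[0.005,0,0.015,-0.01,0],[0.005,0,0.03,-0.02,0],[0.005,0,0.03,-0.02,0],[0.005,0,0.03,-0.02,0],[0.005,0,0.03,-0.02,0]]' 25
python3 -m crank '[[0.005,0,0.028,-0.019,0],[0.005,0,0.0136,-0.0088,0],[0.005,0,0,0,-0.1],[0.005,0,0,0,-0.14],[0.005,0,0,0,-0.14]]'
python3 -m crank '[[0.005,0,0,0,-0.1315],[0.005,0,0,0,0],[0.005,0,0,0,0]]'
python3 - <<'E'
from h import *
for n in("top","side"):
    s=snapshot(n); np.savez(f"{n}3.npz",**s); i=s["image"]; c=i[100:250,200:400] if n=="top" else i[80:280,150:350]
    cv2.imwrite(f"pics/{n}3.png",cv2.resize(c,None,fx=3,fy=3,interpolation=2))
to([.5205,-.2664,.13],93.8)
E
```

```text
t: 5.4
tcp_pos: [0.5134, -0.2179, 0.1503]
tool_rot: [-0.688, 0.156, 0.691, 0.157]
force: [0.9, 0.2, -0.5]
finger_gap: 0.123
t: 5.9
tcp_pos: [0.5205, -0.2655, 0.1506]
tool_rot: [-0.706, 0.02, 0.708, 0.022]
force: [-0.0, 0.3, -1.5]
finger_gap: 0.132
t: 6.2
tcp_pos: [0.521, -0.2658, 0.1514]
tool_rot: [-0.706, -0.023, 0.707, -0.022]
force: [0.7, -0.3, -0.5]
finger_gap: 0.126
t 6.3 tcp [ 0.5213 -0.2662  0.1518] axis x [-0.001  0.001 -1.   ] jaw deg -86.29 gap 0.127 F [-0.32 -0.48  0.05]
shift in tool axes [0.0218 0.0002 0.0008]
turn about world z deg 0.09  yaw rad -0.0016
```

View pics/side3.png

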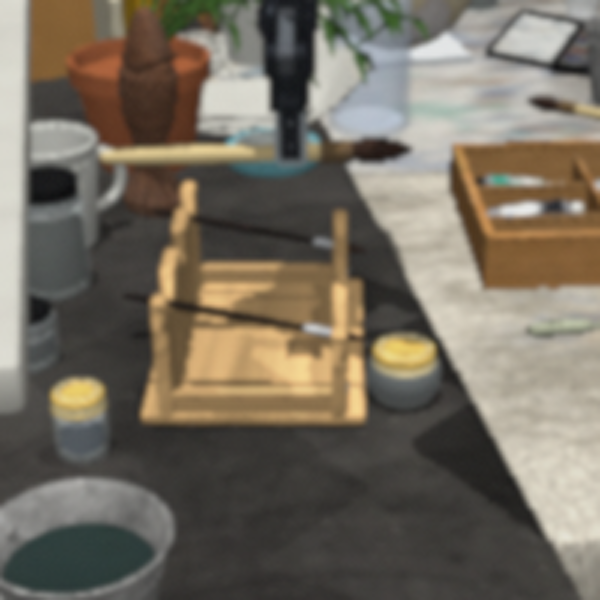

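View pics/top3.png

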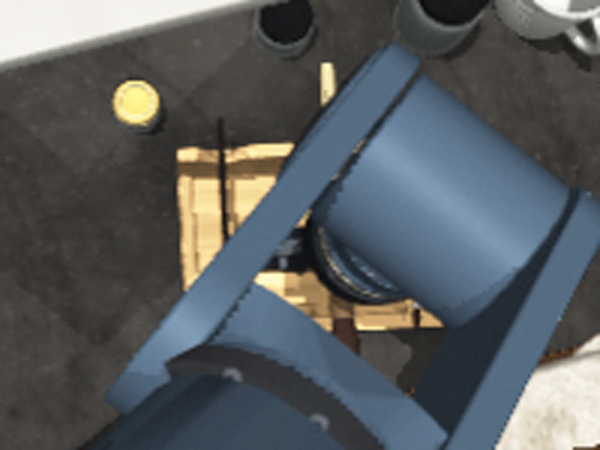

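The brush is over the rest. In the side view its hair tip is at (286.7,129.7) and its handle tip at (184,131.7); the top view puts the handle tip at (309,121.3). I'll check the alignment.

Run:
```python
from h import *
t=dict(np.load("top3.npz")); s=dict(np.load("side3.npz"))
H,g=tri(s,(184,131.7),t,(309,121.3)); p=np.array([.5213,-.2662,.1518])
print("handle tip",H.round(4),round(g,4),"heading",np.degrees(np.arctan2(*(H-p)[[1,0]])))
A=vert(s,(286.7,129.7),p,np.radians(3.8)); print("hair tip",A.round(4))
h2=onz(t,(314.7,213),.156); print("hair mid top",h2.round(4),"heading",np.degrees(np.arctan2(*(p-h2)[[1,0]])))
M=(A+H)/2; ex=np.array([.9978,.0663]); ey=np.array([-.0663,.9978]);C=np.array([.546,-.2647])
for n,q in(("mid",M),("hair",A),("handle",H)): print(n,"rest xy",(ex@(q[:2]-C)).round(4),(ey@(q[:2]-C)).round(4),q[2].round(4))
```

```text
handle tip [ 0.6498 -0.2582  0.1522] 0.0001 heading 3.5730650801274013
hair tip [ 0.4398 -0.2716  0.1564]
hair mid top [ 0.4645 -0.2697  0.156 ] heading 3.5694888361657977
mid rest xy -0.0012 -0.0001 0.1543
hair rest xy -0.1065 0.0001 0.1564
handle rest xy 0.104 -0.0004 0.1522
```

Alignment is within about 1 mm and 0.3°. Lowering to just above contact, then slowly until the handle touches the high notch.

```bash
python3 -m crank '[[0.005,0.015,0,0,0],[0.005,0.02,0,0,0],[0.005,0.02,0,0,0],[0.005,0.008,0,0,0],[0.005,0,0,0,0]]' 20
python3 -m crank '[[0.005,0.003,0,0,0],[0.005,0.003,0,0,0],[0.005,0,0,0,0],[0.005,0.003,0,0,0],[0.005,0,0,0,0]]' 20
python3 - <<'E'
from h import *
s=snapshot("side"); cv2.imwrite("pics/side4.png",cv2.resize(s["image"][100:240,160:330],None,fx=4.2,fy=4.2,interpolation=2))
to([.5205,-.2664,.060],93.8)
E
```

```text
t: 6.8
tcp_pos: [0.5208, -0.2661, 0.0881]
tool_rot: [-0.706, -0.024, 0.708, -0.022]
force: [-1.3, -0.9, 0.0]
finger_gap: 0.13
t: 7.3
tcp_pos: [0.5216, -0.2667, 0.0803]
tool_rot: [0.707, 0.023, -0.707, 0.023]
force: [-1.0, 0.4, 0.5]
finger_gap: 0.131
t 7.35 tcp [ 0.5216 -0.2667  0.0804] axis x [-0.  0. -1.] jaw deg -86.2 gap 0.127 F [ 0.5   0.44 -0.93]
shift in tool axes [ 0.0204 -0.0004  0.0011]
turn about world z deg 0.0  yaw rad -0.0
```

View pics/side4.png

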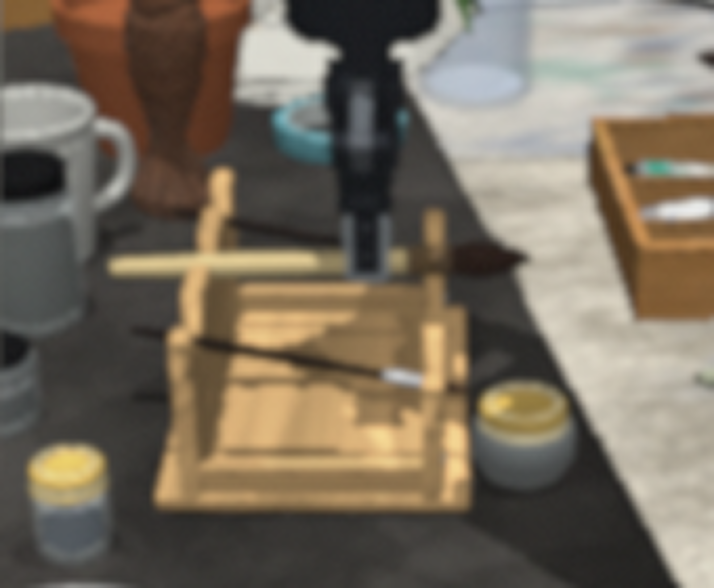

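The handle has entered the high notch and still shows no contact force. Continuing slowly.

```bash
for i in 1 ; do python3 -m crank '[[0.005,0.0015,0,0,0],[0.005,0.0015,0,0,0],[0.005,0.0015,0,0,0],[0.005,0.0015,0,0,0],[0.005,0,0,0,0]]' 20; done
python3 -m crank '[[0.005,0.0015,0,0,0],[0.005,0.0015,0,0,0],[0.005,0.0015,0,0,0],[0.005,0,0,0,0]]' 20
python3 - <<'E'
from h import *
s=snapshot("side"); cv2.imwrite("pics/side5.png",cv2.resize(s["image"][100:240,160:330],None,fx=4.2,fy=4.2,interpolation=2))
to([.5205,-.2664,.060],93.8)
E
```

```text
t: 7.85
tcp_pos: [0.5215, -0.2669, 0.0743]
tool_rot: [-0.707, -0.023, 0.707, -0.023]
force: [-1.0, 0.4, 2.8]
finger_gap: 0.129
t: 8.25
tcp_pos: [0.5215, -0.2668, 0.0696]
tool_rot: [-0.707, -0.023, 0.707, -0.023]
force: [-2.6, 0.5, 1.8]
finger_gap: 0.131
t 8.3 tcp [ 0.5215 -0.2668  0.0697] axis x [-0.  0. -1.] jaw deg -86.2 gap 0.13 F [-2.61 -0.43  2.04]
shift in tool axes [ 0.0097 -0.0005  0.001 ]
turn about world z deg 0.0  yaw rad -0.0001
```

View pics/side5.png

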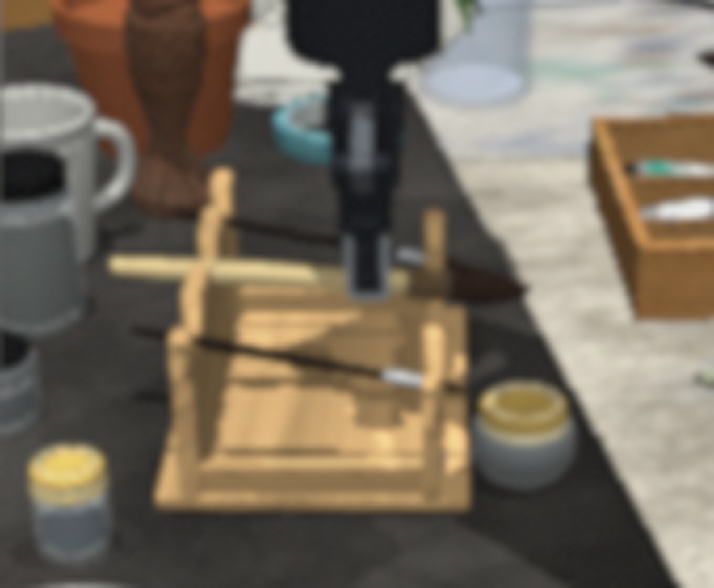

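The pivot works: the brush is tilting in the grip at about 2–3 N, hair end going down. Continuing.

```bash
python3 -m crank '[[0.005,0.0015,0,0,0],[0.005,0.0015,0,0,0],[0.005,0.0015,0,0,0],[0.005,0.0015,0,0,0],[0.005,0,0,0,0]]' 20
python3 -m crank '[[0.005,0.001,0,0,0],[0.005,0.001,0,0,0],[0.005,0,0,0,0]]' 20
python3 - <<'E'
from h import *
s=snapshot("side"); np.savez("side6.npz",**s);cv2.imwrite("pics/side6.png",cv2.resize(s["image"][100:240,160:330],None,fx=4.2,fy=4.2,interpolation=2))
to([.5205,-.2664,.060],93.8)
E
```

```text
t: 8.8
tcp_pos: [0.5216, -0.2667, 0.0636]
tool_rot: [-0.707, -0.023, 0.707, -0.023]
force: [-1.6, 1.2, 2.8]
finger_gap: 0.134
t: 9.1
tcp_pos: [0.5217, -0.2668, 0.0617]
tool_rot: [0.707, 0.023, -0.707, 0.023]
force: [-1.3, 0.2, 2.1]
finger_gap: 0.128
t 9.15 tcp [ 0.5217 -0.2668  0.0618] axis x [ 0. -0. -1.] jaw deg -86.2 gap 0.128 F [-2.1  -0.61  2.92]
shift in tool axes [ 0.0018 -0.0005  0.0011]
turn about world z deg -0.0  yaw rad 0.0
```

View pics/side6.png

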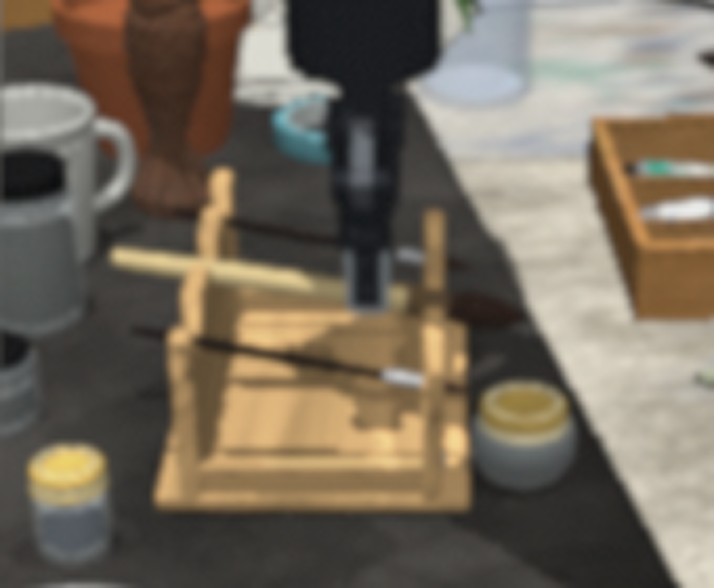

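```bash
python3 - <<'E'
from h import *
s=dict(np.load("side6.npz")); p=[.5217,-.2668,.0618]
for n,px in(("handle",(110/4.2+160,257/4.2+100)),("hair",(521/4.2+160,313/4.2+100))): print(n,vert(s,px,p,np.radians(3.8)).round(4))
E
python3 -m crank '[[0.005,0.001,0,0,0],[0.005,0,0,0,0]]' 20
python3 -m crank '[[0.005,0.001,0,0,0],[0.005,0,0,0,0]]' 20
```

```text
handle [ 0.651  -0.2582  0.0857]
hair [ 0.4427 -0.272   0.0539]
t: 9.35
tcp_pos: [0.5217, -0.2668, 0.0607]
tool_rot: [0.707, 0.023, -0.707, 0.023]
force: [-0.7, 0.0, 2.4]
finger_gap: 0.131
t: 9.55
tcp_pos: [0.5217, -0.2667, 0.06]
tool_rot: [0.707, 0.023, -0.707, 0.023]
force: [-1.9, 0.8, 4.7]
finger_gap: 0.126
```

```bash
python3 -m crank '[[0.005,0.0008,0,0,0],[0.005,0,0,0,0]]' 20
python3 -m crank '[[0.005,0.0008,0,0,0],[0.005,0,0,0,0]]' 20
```

```text
t: 9.75
tcp_pos: [0.5218, -0.2667, 0.0598]
tool_rot: [0.707, 0.023, -0.707, 0.023]
force: [-1.9, 1.0, 8.2]
finger_gap: 0.131
t: 9.95
tcp_pos: [0.5218, -0.2667, 0.0596]
tool_rot: [0.707, 0.023, -0.707, 0.023]
force: [-2.7, 1.5, 11.3]
finger_gap: 0.127
```

The force is rising sharply with no further descent, so both ends are seated. I'll ease off the load and open gently.

```bash
python3 -m crank '[[0.005,-0.001,0,0,0],[0.005,-0.0006,0,0,0],[0.005,0,0,0,0]]' 20
python3 -m crank '[[0.014,0,0,0,0],[0.016,0,0,0,0],[0.02,0,0,0,0],[0.03,0,0,0,0],[0.04,0,0,0,0]]' 20
python3 -m crank '[[0.045,0,0,0,0],[0.045,0,0,0,0]]' 20
python3 - <<'E'
from h import *
s=snapshot("side"); cv2.imwrite("pics/side7.png",cv2.resize(s["image"][100:240,160:330],None,fx=4.2,fy=4.2,interpolation=2))
to([.5205,-.2664,.060],93.8)
E
```

```text
t: 10.25
tcp_pos: [0.5217, -0.2667, 0.0599]
tool_rot: [0.707, 0.023, -0.707, 0.023]
force: [-0.8, 0.9, 4.4]
finger_gap: 0.133
t: 10.75
tcp_pos: [0.5216, -0.2668, 0.0596]
tool_rot: [-0.707, -0.023, 0.707, -0.023]
force: [-0.5, -0.2, 0.4]
finger_gap: 0.467
t: 10.95
tcp_pos: [0.5216, -0.2667, 0.0598]
tool_rot: [-0.707, -0.023, 0.707, -0.023]
force: [0.4, -0.3, 0.1]
finger_gap: 0.526
t 11.0 tcp [ 0.5216 -0.2668  0.0598] axis x [ 0. -0. -1.] jaw deg -86.2 gap 0.526 F [-0.09  0.43  0.21]
shift in tool axes [-0.0002 -0.0005  0.0011]
turn about world z deg 0.0  yaw rad -0.0001
```

View pics/side7.png

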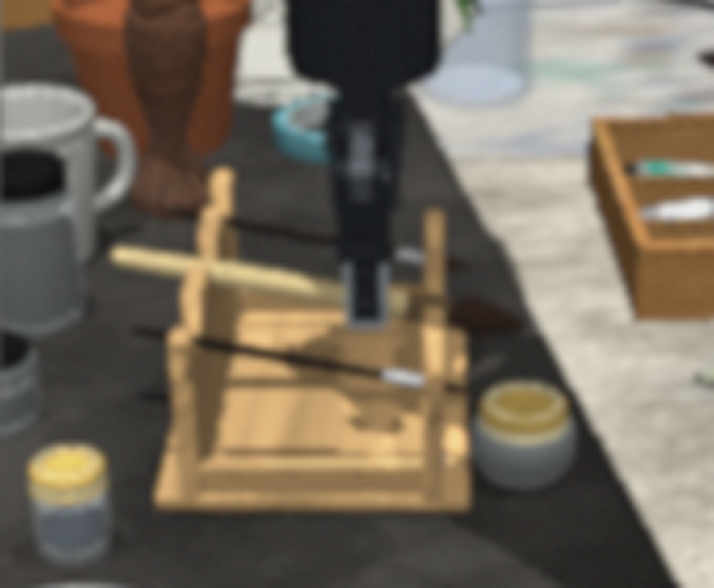

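The side view shows the brush released and lying in both notches, hair at (520,318) and handle tip at (112,254) in the crop. Retreating straight up, then aside for a clear look.

```bash
python3 -m crank '[[0.045,-0.01,0,0,0],[0.045,-0.025,0,0,0],[0.045,-0.035,0,0,0],[0.045,-0.04,0,0,0],[0.045,-0.03,0,0,0]]'
python3 -m crank '[[0.045,-0.02,0,0,0],[0.045,0,0.03,0,0],[0.045,0,0.04,0,0],[0.045,0,0.04,0,0],[0.045,0,0.04,0,0]]'
python3 -m crank '[[0.045,0,0.04,0,0],[0.045,0,0.03,0,0],[0.045,0,0,0,0],[0.045,0,0,0,0]]'
python3 - <<'E'
from h import *
for n in("top","side"):
    s=snapshot(n); np.savez(f"{n}8.npz",**s); i=s["image"]; c=i[110:250,130:370] if n=="top" else i[100:320,150:350]
    cv2.imwrite(f"pics/{n}8.png",cv2.resize(c,None,fx=3 if n=="top" else 2.7,fy=3 if n=="top" else 2.7,interpolation=2))
E
```

```text
t: 11.5
tcp_pos: [0.5221, -0.2671, 0.2029]
tool_rot: [0.708, 0.023, -0.706, 0.024]
force: [0.7, -0.4, -0.5]
finger_gap: 0.528
t: 12.0
tcp_pos: [0.5316, -0.4176, 0.221]
tool_rot: [0.707, 0.023, -0.706, 0.024]
force: [0.5, -0.4, -0.2]
finger_gap: 0.528
t: 12.4
tcp_pos: [0.5357, -0.4865, 0.2199]
tool_rot: [-0.707, -0.023, 0.707, -0.023]
force: [-0.3, 0.4, 0.2]
finger_gap: 0.53
```

View pics/top8.png

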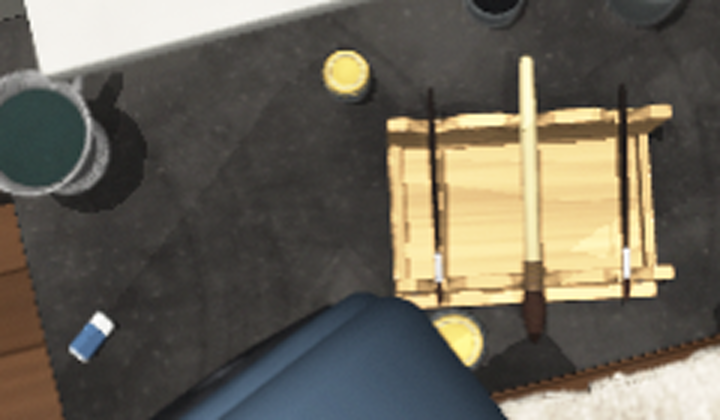

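View pics/side8.png

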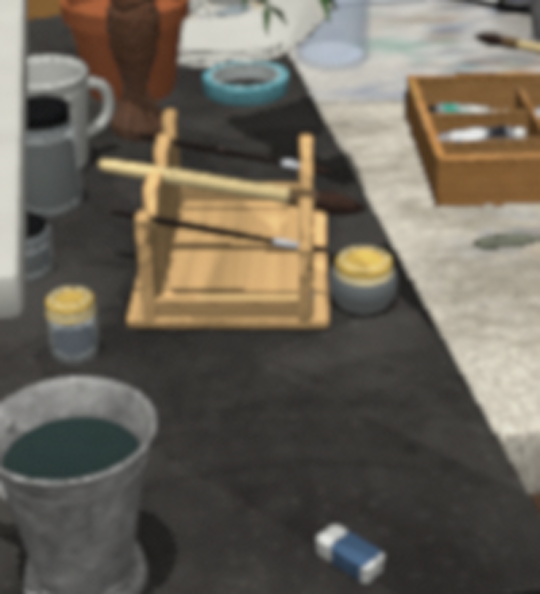

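The brush lies in the middle notches. In the top view its tips are at about (308.7,223.3) and (305.3,129), and in the side view at (284.4,176.7) and (186.7,160.7). Last check: triangulate the tips and compare the neighbouring objects before and after.

Run:
```python
from h import *
t=dict(np.load("top8.npz")); s=dict(np.load("side8.npz"));t0=dict(np.load("top0.npz")); s0=dict(np.load("side0.npz"))
A,g=tri(s,(284.4,176.7),t,(308.7,223.3));H,h=tri(s,(186.7,160.7),t,(305.3,129))
d=(H-A)/np.linalg.norm(H-A); print("hair",A.round(4),g.round(4),"handle",H.round(4),h.round(4),"len",np.linalg.norm(H-A).round(4),"tilt",np.degrees(np.arcsin(d[2])).round(2))
ex=np.array([.9978,.0663]); ey=np.array([-.0663,.9978]);C=np.array([.546,-.2647])
M=(A+H)/2
for k in(-.0585,0,.0595):
    q=M+d*k; print("brush y",k,"rest",(ex@(q[:2]-C)).round(4),(ey@(q[:2]-C)).round(4),q[2].round(4))
# neighbours: image shift by difference
for n,a,b,(x0,y0,x1,y1) in (("jar top",t0,t,(234,124,256,146)),("eraser top",t0,t,(150,210,172,232)),("liner top",t0,t,(265,135,283,212)),("detail top",t0,t,(330,135,345,212)),
   ("pot side",s0,s,(272,188,300,218)),("jar side",s0,s,(164,203,190,236)),("eraser side",s0,s,(264,290,296,318)),("liner side",s0,s,(190,174,272,196))):
    p=cv2.phaseCorrelate(np.float64(cv2.cvtColor(a["image"][y0:y1,x0:x1],6)),np.float64(cv2.cvtColor(b["image"][y0:y1,x0:x1],6)))
    print(n,np.round(p[0],2),round(p[1],2))
```

```text
hair [ 0.4417 -0.2716  0.0489] 0.0002 handle [ 0.6492 -0.2583  0.0867] 0.0014 len 0.2113 tilt 10.31
brush y -0.0585 rest -0.0581 -0.0001 0.0573
brush y 0 rest -0.0006 -0.0002 0.0678
brush y 0.0595 rest 0.058 -0.0004 0.0784
jar top [-0.04 -0.13] 0.99
eraser top [-0.09 -0.08] 0.97
liner top [ 0.02 -0.03] 0.89
detail top [ 0.58 -0.13] 0.98
pot side [0.12 0.1 ] 1.0
jar side [ 0.36 -0.18] 0.99
eraser side [ 0.19 -0.04] 0.95
liner side [0.08 0.47] 0.69
```

```bash
python3 -c "
from station import manip
print(manip.sense()['t'],manip.sign_off())"
```

```text
the job is handed in; nothing more can be done
12.5 None
```

The mop brush is lying in the empty middle pair of notches, hair over the low front board and handle on the high back board. I handed the job in at 12.5 s.

I gripped it by the handle near its balance point and lowered the handle onto the high notch. It then pivoted in the light grip until the ferrule settled in the low notch. Contact force on the tool peaked at about 11 N, and I eased off the load before opening the fingers.

**Brush:** The tilt measures 10.3°, as expected for the two notch heights. The brush's midpoint is within about 1 mm of the rest's centre, along and across. Its measured length came out at 211 mm instead of 215 mm, which is pixel error at the tips.

**Neighbours:** The ink pot, jar, eraser and liner brush show image shifts of under 0.5 px (about 1 mm) between the first and last pictures. The liner brush's side-view match is weak, because the mop brush now appears in that patch. The detail brush reads 0.6 px (about 1.4 mm) in the top view. The gripper never came near it, so I put that down to changed shadow or noise, but I did not check it further.

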